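Load the dry-block warmer, each vessel in the block bored for it

TASK

Load the dry-block warmer: stand the milk bottle, the sample jar, the dropper bottle and the small vial each in the aluminium block whose well is bored for it (the vial in any one of the four small wells). Someone has parked the jar in the milk bottle's wide well, so move it over to its own well before the bottle goes in. Keep every vessel upright throughout and leave all four standing fully down on the floors of their wells, with nothing held.

Things in the scene. Friction and masses are not known exactly. Their poses are not given: they have to be found in the camera images.
- milk_bottle: Capped clear milk bottle with a white ribbed screw cap, standing alone on the front part of the bench: body 58 mm across up to 89 mm, cap 52 mm across from there to the top at 111 mm, 0.16 kg. Origin at the centre of its underside, z up its axis. It goes into the bottle block. (The bottles in the bin far to the right do not belong to the job.)
- sample_jar: White tapered plastic jar with a screw lid: the body widens to 48 mm, lid 54 mm across from 55 mm to the top at 69 mm, 0.07 kg. Origin at the centre of its underside, z up its axis. At the start it stands in the wide well of the bottle block, its lid wholly above the block's top face; it goes into the jar block.
- dropper_bottle: Slim amber dropper bottle with a black rubber bulb, standing on the front part of the bench: body 33 mm across and 66 mm high, narrow neck and bulb up to 105 mm (too thin and soft to hold: grip the body), 0.05 kg. Origin at the centre of its underside, z up its axis. It goes into the dropper block.
- vial: Small white vial with a screw cap, standing on the front part of the bench: 27 mm across, 62 mm high, grip it below 50 mm, 0.03 kg. Origin at the centre of its underside, z up its axis. It goes into any one well of the vial block.
- bottle_block: Anodised aluminium block, 90 x 90 mm and 68 mm high, one of four that fill the warmer's chamber two by two (which block is in which place changes); origin at the centre of its underside, z up, x and y along its sides, its top face at z = 68 mm (80 mm over the bench). One central round well, the widest: 68 mm across, 40 mm deep. Occupied by the jar at the start.
- jar_block: Anodised aluminium block, 90 x 90 mm and 68 mm high, one of four that fill the warmer's chamber two by two (which block is in which place changes); origin at the centre of its underside, z up, x and y along its sides, its top face at z = 68 mm (80 mm over the bench). One central round well, the second widest: 56 mm across, 30 mm deep.
- dropper_block: Anodised aluminium block, 90 x 90 mm and 68 mm high, one of four that fill the warmer's chamber two by two (which block is in which place changes); origin at the centre of its underside, z up, x and y along its sides, its top face at z = 68 mm (80 mm over the bench). One central round well, the narrowest of the single ones: 43 mm across, 30 mm deep.
- vial_block: Anodised aluminium block, 90 x 90 mm and 68 mm high, one of four that fill the warmer's chamber two by two (which block is in which place changes); origin at the centre of its underside, z up, x and y along its sides, its top face at z = 68 mm (80 mm over the bench). Four equal round wells, 37 mm across and 25 mm deep, two by two, their centres at x = +-21 mm, y = +-21 mm of the block.
- warmer: The dry-block warmer: white bench-top housing with a sloping grey control panel along its -x side, fixed to the bench; 218 mm wide (y), from 135 mm before to 109 mm behind its origin (x), rim 75 mm high round the chamber that holds the four blocks. Origin on the bench under the chamber's centre, z up; the blocks' centres lie at x = +-46 mm, y = +-46 mm.

How it is judged:
By the outcome, as a careful person would: the job done as asked, in the order asked, and still so for the second after the job is handed in, with the robot touching nothing.
It also fails if it takes over 109 s, if anything falls off the work surface, if the arm or the gripper's body presses on something with over 40 N, if the wrist force passes 120 N, or if a joint passes its speed limit or range.

ROBOT

A 7-joint arm with a two-finger parallel gripper is mounted at the origin on a cart in front of the work surface, level with it; the furniture and walls round the work are solid. World frame = base frame: x ahead of the robot, y to its left, z up, the work surface at z = 0. Lengths are in mm, angles in degrees, forces in N, time in s.
With the tool pointing down it reaches from about 350 to 775 mm from the base axis. Payload 3.1 kg.
Tool frame: the origin (TCP) lies at the very end of the fingers, on their centre line; the grasp point (between the pads) lies 19 mm behind it; z points along the fingers, y is the line along which they close (so a half turn about z gives the same grasp; the last joint's range is limited). The gripper opens to 85 mm and grips with 20 to 120 N. Pads are 22 mm wide; open, the fingers measure 114 mm over their backs; the gripper's body (76 mm by 85 mm) begins 54 mm behind the grasp point. The pads swing forward as they close: fully open they stand 13 mm farther back than shut.
Start: joints at [73.7, 17.813, 0.802, 86.603, -0.252, 75.585, -1.558], TCP at [132.264, -533.876, 231.304] pointing down, gripper open.
Joint ranges: [-154.91, 154.91], [-16.99, 109.72], [-72.82, 74.43], [7.12, 147.25], [-82.49, 262.49], [11.32, 116.49], [-174.64, 174.64]. Speed limits (degrees/s): [159.86, 159.86, 180, 180, 180, 180, 180].

INTERFACE

Orientations are given as [roll, pitch, yaw] about the fixed x, y, z axes, in that order (R = Rz(yaw) Ry(pitch) Rx(roll)).
In Python, from bench import * gives the robot as it stands.
- The arm moves only by the tool carry_out, never from a script. Its argument "motion" is a list that holds one entry, the list of rows, each a list of 4 numbers: the shift along the tool's x, y, z normalised to -1 to 1, where 1 is 0.3 m, then the turn about the tool's z normalised to -1 to 1, where 1 is pi/2 rad. In form: [[[dx, dy, dz, spin], ...]]. A call has 1 to 20 rows; each row is the pose to reach, as a shift and turn from the pose commanded when the call began, along the tool's axes at that moment; what a row does not reach only later rows make up. A row lasts 1/12 s, in which the tool goes at most 41.7 mm and 7.16 degrees, less where a joint would pass 70% of its speed; a pose out of reach is approached as far as the arm can. A call with a number of a shift or a turn outside -1 to 1 is refused whole. A call with a gripper value outside its range is refused whole. "gripper" is the opening, from 0 (shut) to 1 (fully open), set as the call begins (left out, the last holds). The fingers move at their own pace and stop on an object; "newtons" is the grip in N (left out, the last holds). Time passes only in rows, so rows that repeat a pose let the fingers close. It gives the time, the measured TCP pose, the force, the opening and the grip force at its end, in the units of the state.
- get_state(): the state, without advancing time (a new reading comes with each control period).
- camera(name): name is "scene" or "top" or "wrist"; returns the picture (384x512x3 uint8, blue, green, red); there is no depth.
- camera_info(name): a dict with "intrinsics" (3x3 intrinsics, pixels), "pose" (4x4, takes a point from camera to world coordinates). Camera axes: x right, y up, looking along -z (the intrinsics and any distortion apply to the point x, -y, -z); pixel columns grow to the right and rows downward; lengths in mm; the calibration is good to about 2 mm. A picture is of the moment at which its call begins: read the wrist's pose just before it. camera_info takes no time and is no camera call; for the wrist camera it gives the pose at the moment of the call.
- close_job(): hands the job in; it is judged then, once.
The state is a dict: "clock": time; "joint_pos": joint angles; "joint_vel": joint speeds; "effort": joint torques, N m; "position": TCP position; "orientation": TCP orientation; "contact_force": force on the tool from outside, world axes, zero at the start; "ft_torque": the same for the moment, N m; "grip_width": finger opening in mm; "finger_force": force on a finger pad.
Only numpy, scipy, OpenCV 4.12 (cv2) and the standard library are available. Lean on these libraries where they do the work, as an engineer would, in place of code of your own. Each camera call takes 0.05 s, during which the arm holds its last target. There are 200 camera calls.

## Working session

There is one attempt and no reset: what is moved stays moved. The work goes in short steps, Python scripts to look and compute and a tool call to move; the robot and the scene stay as the last step left them, time stands still between calls to the robot, and variables do not carry over. Pictures are saved under pics/ and viewed, at most 14 in all, crops included, and the job is handed in when it is done.

Besides the shell and the picture viewer there is one more tool, called after "Request:" by a JSON object that holds its "fn" and its "kwargs", one argument or row to a line. carry_out: Moves the arm, as the interface text tells. Scaled input: -1 to 1 covers 0.3 m each way for a shift and pi/2 rad each way for a turn. Its arguments: {"type":"object","properties":{"motion":{"type":"array","items":{"type":"array","items":{"type":"array","items":{"type":"number","minimum":-1,"maximum":1}}}},"gripper":{"type":"number"},"newtons":{"type":"number"}},"required":["motion"]}

```bash
ls; mkdir -p pics; cat > h.py <<'E'
from bench import *
import numpy as np, cv2
def snap(n,f):
    i=camera_info(n); im=camera(n); cv2.imwrite(f'pics/{f}.png',im)
    np.savez(f'pics/{f}.npz',K=np.array(i['intrinsics']),T=np.array(i['pose'])); return im
def ray(f,u,v):
    d=np.load(f'pics/{f}.npz'); K,T=d['K'],d['T']
    r=np.linalg.solve(K,[u,v,1.]); r=T[:3,:3]@np.array([r[0],-r[1],-r[2]]); return T[:3,3],r/np.linalg.norm(r)
def plane(f,u,v,z):
    o,r=ray(f,u,v); return (o+r*(z-o[2])/r[2]).round(1)
def tri(*obs):
    A=np.zeros((3,3));b=np.zeros(3); L=[]
    for f,u,v in obs:
        o,r=ray(f,u,v);P=np.eye(3)-np.outer(r,r);A+=P;b+=P@o;L.append((P,o))
    x=np.linalg.solve(A,b); return x.round(1),[round(float(np.linalg.norm(P@(x-o))),1) for P,o in L]
def proj(f,p):
    d=np.load(f'pics/{f}.npz'); K,T=d['K'],d['T']
    c=T[:3,:3].T@(np.array(p)-T[:3,3]); c=K@np.array([c[0],-c[1],-c[2]]); return (c[:2]/c[2]).round(1)
E
python3 - <<'E'
from h import *
for n in('scene','top','wrist'):
    snap(n,n+'0'); i=camera_info(n); print(n,np.array(i['intrinsics']).round(1).tolist(),np.array(i['pose']).round(2).tolist(),[k for k in i])
a=np.hstack([cv2.imread(f'pics/{n}0.png') for n in('scene','top')])
print(get_state())
E
```

```text
pics
scene [[480.9, 0.0, 253.9], [0.0, 480.9, 187.8], [0.0, 0.0, 1.0]] [[-0.59, 0.5, -0.63, -212.15], [-0.8, -0.38, 0.46, 525.29], [-0.0, 0.78, 0.63, 823.86], [0.0, 0.0, 0.0, 1.0]] ['intrinsics', 'pose']
top [[359.2, 0.0, 251.2], [0.0, 359.2, 190.7], [0.0, 0.0, 1.0]] [[-0.02, 1.0, -0.05, 479.77], [-1.0, -0.02, 0.0, -21.54], [0.0, 0.05, 1.0, 1049.64], [0.0, 0.0, 0.0, 1.0]] ['intrinsics', 'pose']
wrist [[271.0, 0.0, 255.7], [0.0, 271.0, 194.9], [0.0, 0.0, 1.0]] [[0.24, 0.93, 0.29, 206.51], [-0.97, 0.23, 0.07, -514.83], [-0.0, -0.3, 0.96, 373.57], [0.0, 0.0, 0.0, 1.0]] ['intrinsics', 'pose']
{'clock': 0.15, 'joint_pos': array([73.70223294, 17.84997047,  0.80310774, 86.67066845, -0.25160527,
       75.58394771, -1.55712495]), 'joint_vel': array([-0.0884843 , -0.1473372 ,  0.00563528, -0.17410924,  0.03254265,
        0.02412153, -0.03589758]), 'effort': array([ 2.37334025e-04, -3.80270469e+01,  1.46047915e-01, -2.30848897e+01,
        1.22186836e-02,  9.64876584e-03, -7.19421962e-06]), 'position': array([ 132.07428314, -533.34111651,  230.47141581]), 'orientation': array([-1.79897301e+02,  5.38820751e-03,  1.39131143e+01]), 'contact_force': array([-0.06485567,  0.67178729, -0.39366485]), 'ft_torque': array([-0.02285849, -0.04100093,  0.0325333 ]), 'finger_force': 0.0, 'grip_width': 85.49433842877721}
```

View pics/scene0.png

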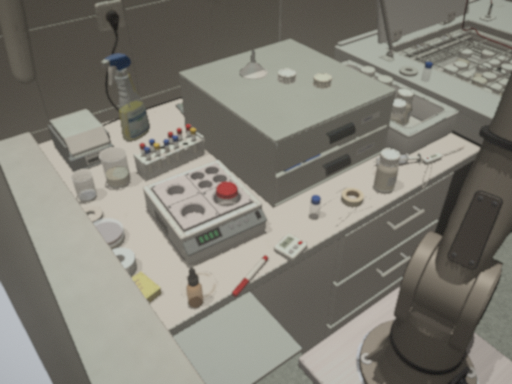

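View pics/top0.png

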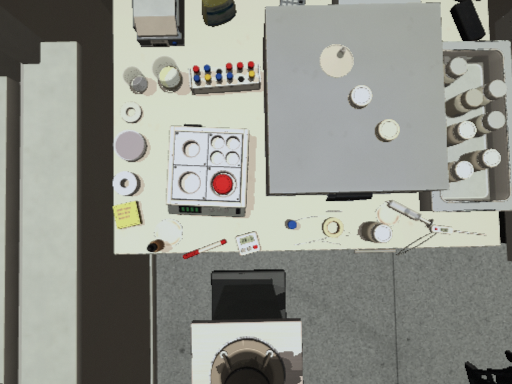

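```bash
python3 - <<'E'
from h import *
t=cv2.imread('pics/top0.png'); s=cv2.imread('pics/scene0.png')
a=cv2.resize(t[120:260,110:260],None,fx=4,fy=4,interpolation=2)   # 600x560
cv2.imwrite('pics/c1.png',a)
b=cv2.resize(s[150:260,140:280],None,fx=5,fy=5,interpolation=2); cv2.imwrite('pics/c2.png',b)
# far right objects
c=np.hstack([cv2.resize(t[200:255,270:400],None,fx=3,fy=3,interpolation=2),cv2.resize(s[140:225,290:420],None,fx=3,fy=3,interpolation=2)[:165]])
cc=np.vstack([cv2.resize(t[200:255,270:400],None,fx=4,fy=4,interpolation=2),cv2.resize(s[140:225,290:420],None,fx=4,fy=4,interpolation=2)]); cv2.imwrite('pics/c3.png',cc); print(cc.shape)
E
```

```text
(560, 520, 3)
```

View pics/c1.png

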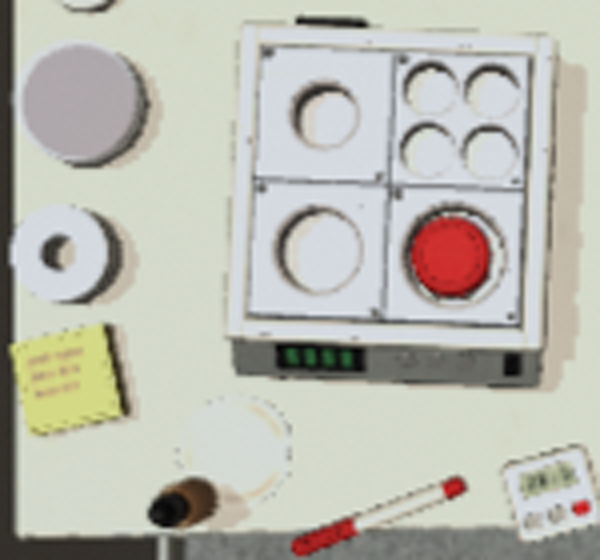

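View pics/c2.png

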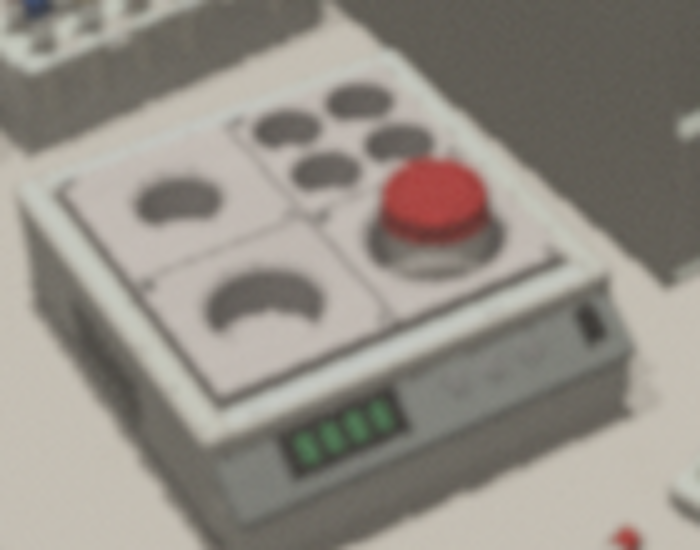

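View pics/c3.png

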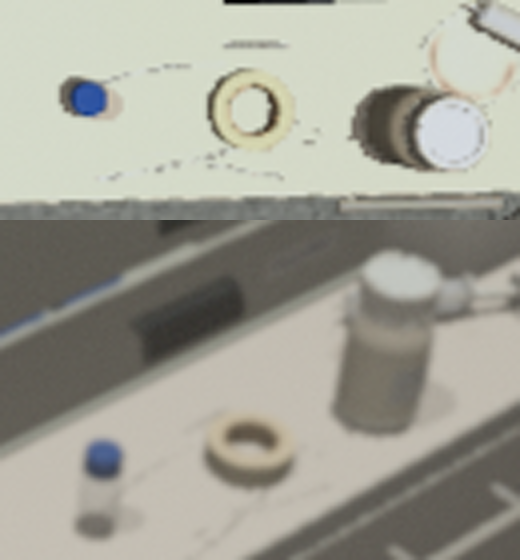

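```bash
python3 - <<'E'
from h import *
t=lambda x,y,ox=110,oy=120:('top0',ox+(x+.5)/4-.5,oy+(y+.5)/4-.5)
def s2(x,y):return('scene0',140+(x+.5)/5-.5,150+(y+.5)/5-.5)
s3=lambda x,y:('scene0',290+(x+.5)/4-.5,140+(y-220+.5)/4-.5)
print('junction',tri(t(391,186),s2(308,215)))
print('chamber SW',tri(t(248,316),s2(222,403)),'NE corner',tri(t(529,60),s2(398,72)))
for n,p,q in [('drop',(326,116),(180,200)),('jar',(320,249),(266,304)),('v1',(431,88),(287,131)),('v2',(493,89),(360,103)),('v3',(428,150),(326,172)),('v4',(490,152),(399,144))]:
    print(n,tri(t(*p),s2(*q)),plane(*t(*p),80))
T=cv2.imread('pics/top0.png');S=cv2.imread('pics/scene0.png')
def cen(im,lo,hi,box):
    x0,y0,x1,y1=box;h=cv2.cvtColor(im[y0:y1,x0:x1],cv2.COLOR_BGR2HSV);m=cv2.inRange(h,lo,hi)
    n,l,st,c=cv2.connectedComponentsWithStats(m);k=1+np.argmax(st[1:,4]);return st[k][:5]+[x0,y0,0,0,0],c[k]+[x0,y0]
print('redT',cen(T,(170,120,80),(180,255,255),(200,160,250,210)),cen(T,(0,120,80),(8,255,255),(200,160,250,210)))
print('redS',cen(S,(170,100,80),(180,255,255),(200,160,260,215)))
for n,im,b in(('T',T,(270,200,310,250)),('S',S,(300,185,330,225))): print('blue',n,cen(im,(100,120,60),(130,255,255),b))
print('bottle cap',tri(t(450,133,270,200),s3(402,276)))
print('vial cap',tri(t(91,99,270,200),s3(104,451)))
print('bottle base scene',plane(*s3(375,415),0),plane(*s3(95,528),0))
print('dropper bulb', tri(t(168,510),('scene0',192,272)),'base',plane('scene0',195,301,0))
# cabinet
print('cab',tri(('top0',265,193),('scene0',295,155)), tri(('top0',267,4),('scene0',181,85)))
print('cab front bottom edge', plane('scene0',280,193,0),plane('top0',350,198,0),'bench edge',plane('top0',350,249,0),plane('top0',150,252,0))
E
```

```text
junction (array([593.1,  92.7,  80.8]), [0.3, 0.3])
chamber SW (array([507.1, 191.1,  77.1]), [0.0, 0.0]) NE corner (array([674.6,  -6.6,  76.8]), [5.0, 5.0])
drop (array([641.9, 136.3,  79.5]), [0.3, 0.3]) [641.7 135.9  80. ]
jar (array([551.4, 141.6,  78.4]), [0.1, 0.1]) [551.3 141.3  80. ]
v1 (array([659.6,  64.6,  78.6]), [0.2, 0.2]) [659.3  64.3  80. ]
v2 (array([657.8,  22.1,  78.6]), [0.2, 0.2]) [657.7  22.2  80. ]
v3 (array([617.1,  67.4,  80.2]), [0.3, 0.3]) [617.   67.1  80. ]
v4 (array([614.9,  25.4,  79.7]), [0.3, 0.3]) [614.7  25.1  80. ]
redT (array([226, 175,   1,   1,   1]), array([226., 175.])) (array([212, 174,  20,  20, 305]), array([222.00983607, 183.74754098]))Traceback (most recent call last):
  File "<stdin>", line 14, in <module>
  File "<stdin>", line 12, in cen
    return _wrapfunc(a, 'argmax', axis=axis, out=out, **kwds)
    return bound(*args, **kwds)
ValueError: attempt to get argmax of an empty sequence
```

```bash
python3 - <<'E'
from h import *
t=lambda x,y,ox=110,oy=120:('top0',ox+(x+.5)/4-.5,oy+(y+.5)/4-.5)
def s2(x,y):return('scene0',140+(x+.5)/5-.5,150+(y+.5)/5-.5)
s3=lambda x,y:('scene0',290+(x+.5)/4-.5,140+(y-220+.5)/4-.5)
print('lid top',tri(('top0',222.2,183.7),s2(435,192)),plane('top0',222.2,183.7,120), 'bottle well rim',tri(t(455,255),s2(435,238)))
print('bottle cap',tri(t(450,133,270,200),s3(402,276)),plane(*t(450,133,270,200),111))
print('vial cap',tri(t(91,99,270,200),s3(104,451)),plane(*t(91,99,270,200),62))
print('bottle base scene',plane(*s3(375,415),0),plane(*s3(95,524),0))
print('dropper bulb', tri(t(168,510),('scene0',192,270)),plane(*t(168,510),105),'base',plane('scene0',195,301,0))
print('cab',tri(('top0',265,193),('scene0',295,155)), tri(('top0',267,4),('scene0',181,85)))
print('cab front bottom edge', plane('scene0',280,193,0),plane('top0',350,198,0),'bench edge',plane('top0',350,249,0),plane('top0',150,252,0))
s=cv2.imread('pics/scene0.png'); cv2.imwrite('pics/c4.png',cv2.resize(s[225:320,120:280],None,fx=4,fy=4,interpolation=2))
E
```

```text
lid top (array([542.6,  51.2, 107.8]), [0.0, 0.0]) [541.7  50.2 120. ] bottle well rim (array([545.5,  50.5,  76.9]), [0.2, 0.2])
bottle cap (array([ 404.2, -364. ,  110.9]), [1.1, 1.1]) [ 405.  -363.1  111. ]
vial cap (array([ 429.8, -135.5,   60.9]), [0.3, 0.3]) [ 429.7 -135.6   62. ]
bottle base scene [ 399.4 -361.4    0. ] [ 430.9 -134.6    0. ]
dropper bulb (array([380.4, 242.7,  94.6]), [1.3, 1.3]) [380.8 238.7 105. ] base [379.9 246.3   0. ]
cab (array([494.2, -78.6, 177.5]), [28.1, 28.1]) (array([991.6, -79.9, 156.2]), [6.2, 6.2])
cab front bottom edge [ 552.3 -123.4    0. ] [ 499.7 -313.4    0. ] bench edge [ 351.6 -308.3    0. ] [355.8 272.5   0. ]
```

View pics/c4.png

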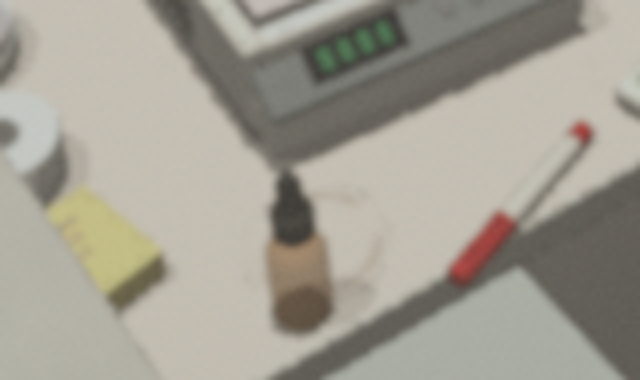

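Request:
{"fn": "carry_out", "kwargs": {
  "motion": [
    [[0.912, -0.907, -0.233, 0.845], [0.912, -0.907, -0.233, 0.845], [0.912, -0.907, -0.233, 0.845], [0.912, -0.907, -0.233, 0.845], [0.912, -0.907, -0.233, 0.845], [0.912, -0.907, -0.233, 0.845], [0.912, -0.907, -0.233, 0.845], [0.912, -0.907, -0.233, 0.845], [0.912, -0.907, -0.233, 0.845], [0.912, -0.907, -0.233, 0.845], [0.912, -0.907, -0.233, 0.845], [0.912, -0.907, -0.233, 0.845], [0.912, -0.907, -0.233, 0.845]]
  ],
  "gripper": 1,
  "newtons": 40
}}

```text
clock: 1.23
position: [333.1, -202.5, 301.4]
orientation: [180.0, -0.0, -62.0]
contact_force: [0.0, -0.4, -0.5]
grip_width: 85.4
finger_force: 0.0
```

Request:
{"fn": "carry_out", "kwargs": {
  "motion": [
    [[-0.416, -0.666, 0.0, -1], [-0.416, -0.666, 0.0, -1], [-0.416, -0.666, 0.0, -1], [-0.416, -0.666, 0.0, -1], [-0.416, -0.666, 0.0, -1], [-0.416, -0.666, 0.0, -1], [-0.416, -0.666, 0.0, -1], [-0.416, -0.666, 0.0, -1], [-0.416, -0.666, 0.0, -1], [-0.416, -0.666, 0.0, -1], [-0.416, -0.666, 0.0, -1], [-0.416, -0.666, 0.0, -1], [-0.416, -0.666, 0.0, -1]]
  ]
}}

```text
clock: 2.32
position: [450.4, -1.8, 300.6]
orientation: [-180.0, 0.1, 28.2]
contact_force: [-0.4, 0.5, 0.1]
grip_width: 85.7
finger_force: 0.0
```

Request:
{"fn": "carry_out", "kwargs": {
  "motion": [
    [[0.345, 0.026, 0.133, -0.687], [0.345, 0.026, 0.133, -0.687], [0.345, 0.026, 0.133, -0.687], [0.345, 0.026, 0.133, -0.687], [0.345, 0.026, 0.133, -0.687], [0.345, 0.026, 0.133, -0.687], [0.345, 0.026, 0.133, -0.687], [0.345, 0.026, 0.133, -0.687], [0.345, 0.026, 0.133, -0.687], [0.345, 0.026, 0.133, -0.687], [0.345, 0.026, 0.133, -0.687]]
  ]
}}

```text
clock: 3.23
position: [545.8, 39.8, 260.5]
orientation: [-179.9, 0.0, 89.5]
contact_force: [-0.2, 0.1, -0.3]
grip_width: 85.5
finger_force: 0.0
```

```bash
python3 - <<'E'
from h import *
s=get_state();print(s['position'],s['orientation'],s['joint_pos'].round(0))
im=snap('wrist','w1')
cv2.imwrite('pics/w1b.png',cv2.resize(im,None,fx=1.5,fy=1.5))
for n,p in dict(lid=(541.7,50.5,109),jar=(551.4,141.3,80),drop=(641.8,136,80),v2=(658,22.1,80)).items(): print(n,proj('w1',p)*1.5)
E
```

```text
[545.78068757  39.80769442 260.54106557] [-1.79925482e+02  3.40494311e-02  8.95468919e+01] [ 28.  23. -48.  83.  17.  82. -21.]
lid [376.95 258.9 ]
jar [389.1  130.35]
drop [510.45 137.1 ]
v2 [518.4 283.8]
```

View pics/w1b.png

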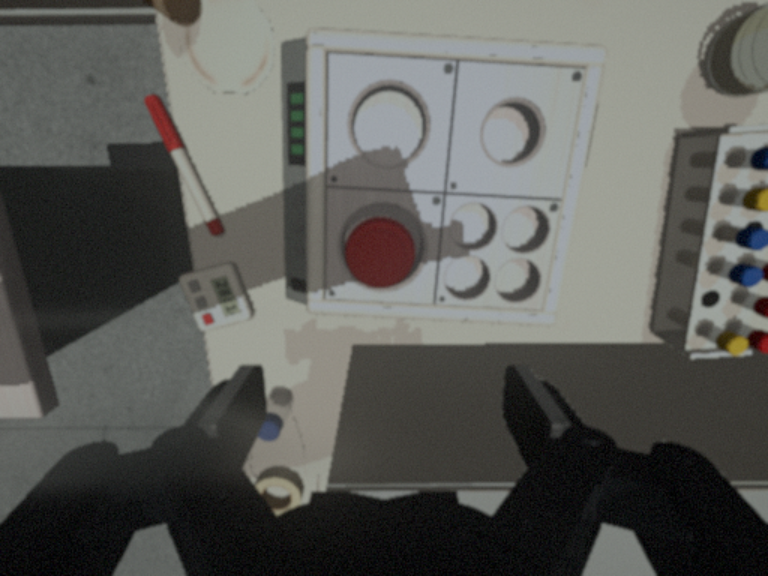

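```bash
python3 - <<'E'
from h import *
im=cv2.imread('pics/w1.png');g=cv2.cvtColor(im,cv2.COLOR_BGR2HSV)
m=((g[...,1]>150)&((g[...,0]<10)|(g[...,0]>170))).astype(np.uint8)
c=max(cv2.findContours(m,0,1)[0],key=cv2.contourArea);e=cv2.fitEllipse(c);print('lid',e,plane('w1',*e[0],109),plane('w1',*e[0],107))
P={k:plane('w1',u/1.5,v/1.5,80) for k,u,v in(('jar',389,126),('drop',513,132),('v1',526,228),('v2',518,279),('v3',473,225),('v4',467,275))};print(P)
P={k:(plane('w1',u/1.5,v/1.5,80)) for k,u,v in(('junction',446,192),('c',329,53),('d',586,66),('e',328,297),('f',549,308))};print(P)
print('lid tri',tri(('top0',222.2,183.7),('w1',*e[0])))
print('cab',tri(('top0',265,193),('w1',352/1.5,346/1.5)))
E
```

```text
lid ((248.1638946533203, 163.077880859375), (26.52238655090332, 38.879844665527344), 41.67808532714844) [538.4  61.2 109. ] [538.3  60.8 107. ]
{'jar': array([551.3, 144.3,  80. ]), 'drop': array([643.4, 139.5,  80. ]), 'v1': array([659.9,  68.2,  80. ]), 'v2': array([657.3,  26.3,  80. ]), 'v3': array([617.7,  70.9,  80. ]), 'v4': array([615.1,  30. ,  80. ])}
{'junction': array([595.3,  96.5,  80. ]), 'c': array([509.2, 192.5,  80. ]), 'd': array([691.4, 182.9,  80. ]), 'e': array([499.8,  11.8,  80. ]), 'f': array([685.8,   0.7,  80. ])}
lid tri (array([541. ,  54.5,  80.2]), [3.7, 3.7])
cab (array([516. , -63.5,  16.4]), [3.3, 3.3])
```

Request:
{"fn": "carry_out", "kwargs": {
  "motion": [
    [[0.042, -0.01, 0.2, 0], [0.042, -0.01, 0.3, 0], [0.042, -0.01, 0.4, 0], [0.042, -0.01, 0.5, 0], [0.042, -0.01, 0.54, 0], [0.042, -0.01, 0.57, 0], [0.042, -0.01, 0.595, 0], [0.042, -0.01, 0.595, 0], [0.042, -0.01, 0.595, 0]]
  ]
}}

```text
clock: 4.03
position: [544.2, 54.1, 84.1]
orientation: [179.9, -0.0, 89.7]
contact_force: [0.5, -0.1, 0.3]
grip_width: 85.8
finger_force: 0.0
```

```bash
python3 - <<'E'
from h import *
s=get_state();print(s['position'],s['orientation'])
im=snap('wrist','w2')
cv2.imwrite('pics/w2b.png',cv2.resize(im,None,fx=1.5,fy=1.5))
for n,p in dict(lid=(541.7,50.5,109),jar=(551.4,141.3,80),tcp=s['position']).items(): print(n,proj('w2',p)*1.5)
E
```

```text
[544.16379495  54.131431    84.13855536] [ 1.79850114e+02 -1.82753692e-02  8.96786680e+01]
lid [373.8  415.05]
jar [400.95 132.3 ]
tcp [381.3 369.9]
```

View pics/w2b.png

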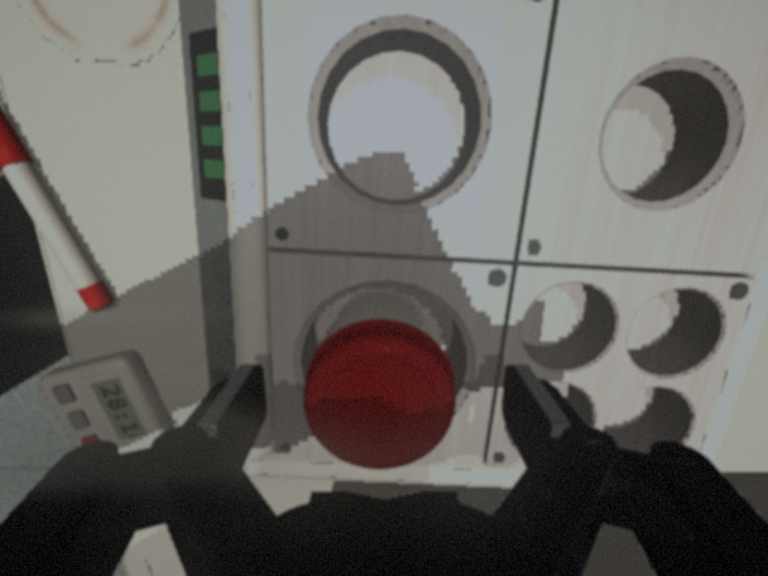

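```bash
python3 - <<'E'
from h import *
q=lambda u,v,z:plane('w2',u/1.5,v/1.5,z)
print('lid',q(380,402,109),'jarwell',q(400,112,80),'drop',q(672,133,80),'junction',q(517,262,80),'v1',q(675,332,80),'v3',q(568,325,80))
print('dia',q(308,112,80),q(491,112,80), 'lid dia',q(305,395,109),q(456,395,109))
print(get_state()['position'])
# consistency: top face height from w1,w2 junction
print(tri(('w1',446/1.5,192/1.5),('w2',517/1.5,262/1.5)),tri(('w1',389/1.5,126/1.5),('w2',400/1.5,112/1.5)))
print(tri(('top0',110+391.5/4-.5,120+186.5/4-.5),('w2',517/1.5,262/1.5)))
E
```

```text
lid [543.8  55.5 109. ] jarwell [551.  147.6  80. ] drop [643.3 140.6  80. ] junction [594.8  96.1  80. ] v1 [659.4  67.7  80. ] v3 [617.   70.9  80. ]
dia [520.4 147.7  80. ] [581.4 147.5  80. ] lid dia [519.1  58.3 109. ] [569.  58. 109.]
[544.37630023  54.18801904  84.45320914]
(array([595.1,  96.3,  79.7]), [0.3, 0.3]) (array([549.8, 140.7, 131.9]), [1.2, 1.2])
(array([595. ,  94.1,  74.9]), [1.7, 1.7])
```

Request:
{"fn": "carry_out", "kwargs": {
  "motion": [
    [[0, 0, 0, 0], [0, 0, 0, 0], [0, 0, 0, 0], [0, 0, 0, 0], [0, 0, 0, 0], [0, 0, 0, 0], [0, 0, 0, 0], [0, 0, 0, 0]]
  ],
  "gripper": 0.4,
  "newtons": 40
}}

```text
clock: 4.75
position: [543.6, 54.0, 84.0]
orientation: [179.9, 0.0, 89.7]
contact_force: [-0.8, 0.2, 5.6]
grip_width: 52.4
finger_force: 41.4
```

Request:
{"fn": "carry_out", "kwargs": {
  "motion": [
    [[0, 0, -0.05, 0], [0, 0, -0.1, 0], [0, 0, -0.15, 0], [0, 0, -0.19, 0], [0.06, 0.006, -0.2, 0], [0.15, 0.013, -0.2, 0], [0.23, 0.02, -0.2, 0], [0.28, 0.026, -0.2, 0], [0.3, 0.027, -0.2, 0], [0.3, 0.027, -0.2, 0], [0.3, 0.027, -0.2, 0]]
  ]
}}

```text
clock: 5.67
position: [551.4, 142.7, 142.4]
orientation: [-180.0, 0.1, 89.7]
contact_force: [0.1, 0.2, -1.5]
grip_width: 53.0
finger_force: 42.2
```

```bash
python3 - <<'E'
from h import *
s=get_state();print(s['position'],s['orientation'],s['grip_width'],s['contact_force'])
w=snap('wrist','w3');sc=snap('scene','s3')
t=snap('top','t3')
a=cv2.resize(w,(620,465))[100:]; b=cv2.resize(sc[110:250,120:290],None,fx=1.3,fy=1.3)
cv2.imwrite('pics/v3.png',np.vstack([cv2.resize(w[130:384],(600,298)),np.hstack([cv2.resize(sc[140:250,140:280],(356,280),interpolation=2),cv2.resize(t[120:220,160:250],(244,280),interpolation=2)])]))
E
```

```text
[551.38719087 142.69173257 142.38658447] [-1.79959562e+02  8.90071222e-02  8.96795596e+01] 53.048928738674775 [ 0.07877468  0.16876354 -1.4626541 ]
```

View pics/v3.png

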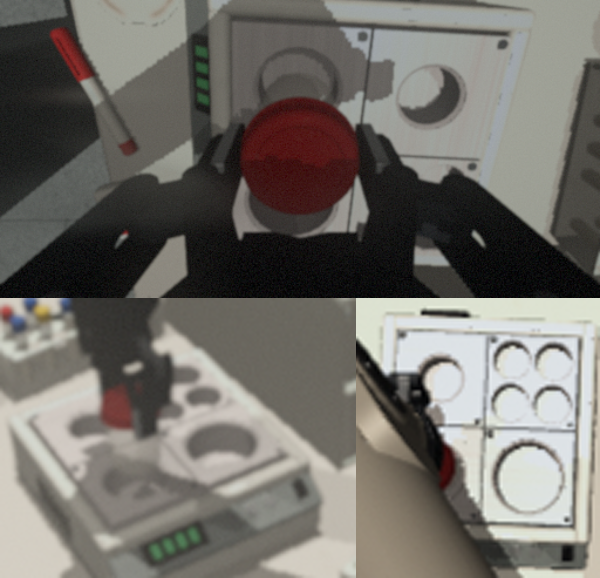

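Request:
{"fn": "carry_out", "kwargs": {
  "motion": [
    [[0, 0, 0.03, 0], [0, 0, 0.05, 0], [0, 0, 0.06, 0], [0, 0, 0.07, 0], [0, 0, 0.08, 0], [0, 0, 0.09, 0], [0, 0, 0.1, 0], [0, 0, 0.1, 0]]
  ]
}}

```text
clock: 6.48
position: [551.1, 143.6, 112.1]
orientation: [-179.9, 0.0, 89.7]
contact_force: [0.3, -0.1, -1.3]
grip_width: 53.1
finger_force: 42.2
```

Request:
{"fn": "carry_out", "kwargs": {
  "motion": [
    [[0, 0, 0.02, 0], [0, 0, 0.035, 0], [0, 0, 0.045, 0], [0, 0, 0.052, 0], [0, 0, 0.057, 0], [0, 0, 0.06, 0], [0, 0, 0.06, 0], [0, 0, 0.06, 0]]
  ]
}}

```text
clock: 7.15
position: [551.6, 143.8, 94.9]
orientation: [180.0, -0.0, 89.7]
contact_force: [-0.1, -0.0, -0.9]
grip_width: 53.1
finger_force: 42.2
```

Request:
{"fn": "carry_out", "kwargs": {
  "motion": [
    [[0, 0, 0.003, 0], [0, 0, 0.005, 0], [0, 0, 0.005, 0]]
  ]
}}

```text
clock: 7.4
position: [551.8, 144.1, 94.1]
orientation: [179.9, -0.0, 89.7]
contact_force: [-1.1, -0.1, 3.4]
grip_width: 52.7
finger_force: 42.6
```

Request:
{"fn": "carry_out", "kwargs": {
  "motion": [
    [[0, 0, 0, 0], [0, 0, 0, 0], [0, 0, 0, 0], [0, 0, 0, 0], [0, 0, 0, 0], [0, 0, -0.1, 0], [0, 0, -0.2, 0], [0, 0, -0.3, 0], [0, 0, -0.4, 0], [0, 0, -0.4, 0]]
  ],
  "gripper": 1
}}

```text
clock: 8.23
position: [554.8, 146.1, 220.0]
orientation: [179.3, -0.2, 89.7]
contact_force: [0.1, 0.6, 1.4]
grip_width: 85.5
finger_force: 0.0
```

```bash
python3 - <<'E'
from h import *
s=get_state();print(s['position'],s['orientation'])
w=snap('wrist','w4');snap('scene','s4')
cv2.imwrite('pics/w4b.png',cv2.resize(w,None,fx=1.5,fy=1.5))
E
```

```text
[554.84398977 146.11937016 220.02252432] [179.33082323  -0.23477947  89.69575493]
```

View pics/w4b.png

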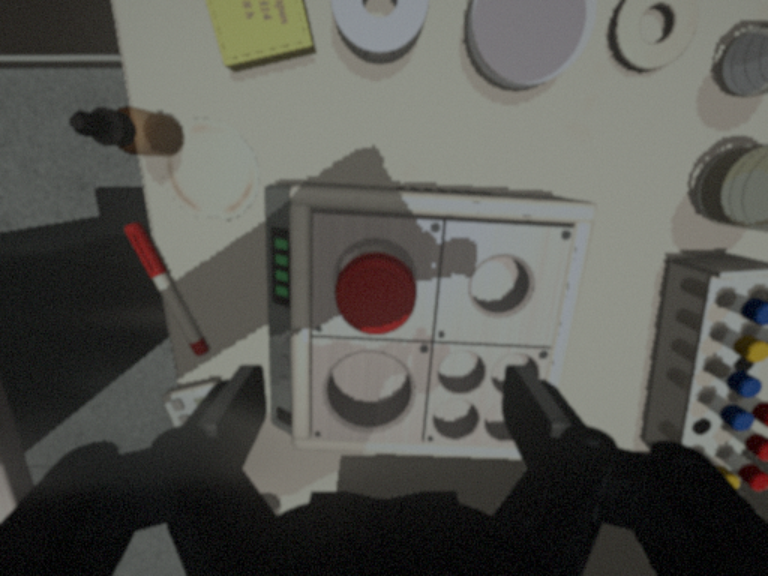

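```bash
python3 - <<'E'
from h import *
q=lambda u,v,z:plane('w4',u/1.5,v/1.5,z)
print('lid',q(376,296,119),'base',q(163,132,0),'bulb',q(84,122,102))
print('tri bulb w/scene',tri(('scene0',192,269.5),('w4',84/1.5,122/1.5)),'base',plane('scene0',195,303,0))
print('top base',plane('top0',110+205/4,120+491/4,5), plane('top0',110+168/4,120+510/4,103))
for z in(0,66,105):print(proj('w4',(382,243,z))*1.5,proj('scene0',(382,243,z)),(proj('top0',(382,243,z))-[110,120])*4)
E
```

```text
lid [552.2 144.6 119. ] base [376.  251.2   0. ] bulb [380.5 248.7 102. ]
tri bulb w/scene (array([378.4, 247. , 100. ]), [2.0, 2.0]) base [375.5 249.    0. ]
top base [382.2 238.4   5. ] [379.5 238.3 103. ]
[171.9 142.5] [195.8 299.6] [200.4 490.8]
[124.65 136.65] [193.3 279.1] [176.  500.4]
[ 85.2  131.85] [191.6 266.1] [160.  506.8]
```

Request:
{"fn": "carry_out", "kwargs": {
  "motion": [
    [[0.08, -0.14, 0.03, 0], [0.15, -0.26, 0.08, 0], [0.21, -0.38, 0.13, 0], [0.27, -0.48, 0.18, 0], [0.31, -0.55, 0.23, 0], [0.33, -0.58, 0.25, 0], [0.33, -0.58, 0.25, 0], [0.33, -0.58, 0.25, 0], [0.33, -0.58, 0.25, 0]]
  ]
}}

```text
clock: 9.08
position: [379.5, 242.7, 138.2]
orientation: [180.0, 0.0, 89.6]
contact_force: [-0.2, -0.3, -0.3]
grip_width: 85.3
finger_force: 0.0
```

```bash
python3 - <<'E'
from h import *
s=get_state();print(s['position'],s['orientation'])
w=snap('wrist','w5')
cv2.imwrite('pics/w5b.png',cv2.resize(w,None,fx=1.5,fy=1.5))
for z in(0,66,105):print(proj('w5',(379,244,z))*1.5)
E
```

```text
[379.52541472 242.73460528 138.18671791] [1.79974307e+02 1.35533765e-02 8.95674165e+01]
[381.45 275.85]
[381.  306.3]
[380.55 333.6 ]
```

View pics/w5b.png

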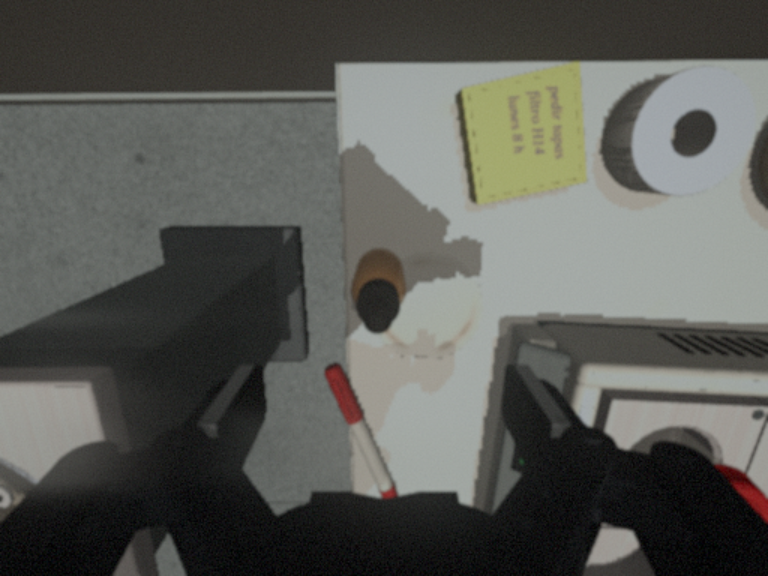

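```bash
python3 - <<'E'
from h import *
print(plane('w5',378/1.5,249/1.5,0),plane('w5',378/1.5,249/1.5,10),'bulb',plane('w5',377/1.5,305/1.5,104))
print(tri(('w4',84/1.5,122/1.5),('w5',377/1.5,305/1.5)),tri(('w5',377/1.5,305/1.5),('scene0',192,269)),tri(('w4',84/1.5,122/1.5),('w5',377/1.5,305/1.5),('scene0',192,269),('top0',151.5,247.5)))
E
```

```text
[376.8 263.5   0. ] [376.9 265.5  10. ] bulb [377.5 257.9 104. ]
(array([375.9, 251.6,  92.3]), [2.5, 2.5]) (array([377.1, 250.8, 100.9]), [5.7, 5.7]) (array([378.3, 247.3,  95.8]), [2.5, 7.4, 4.9, 5.5])
```

Request:
{"fn": "carry_out", "kwargs": {
  "motion": [
    [[0.015, -0.005, 0.08, 0], [0.015, -0.005, 0.16, 0], [0.015, -0.005, 0.23, 0], [0.015, -0.005, 0.28, 0], [0.015, -0.005, 0.32, 0], [0.015, -0.005, 0.34, 0], [0.015, -0.005, 0.34, 0]]
  ]
}}

```text
clock: 9.72
position: [377.1, 247.1, 35.3]
orientation: [-179.9, 0.1, 89.6]
contact_force: [0.2, -0.6, 0.2]
grip_width: 85.6
finger_force: 0.0
```

Request:
{"fn": "carry_out", "kwargs": {
  "motion": [
    [[0, 0, 0, 0], [0, 0, 0, 0], [0, 0, 0, 0], [0, 0, 0, 0], [0, 0, 0, 0], [0, 0, 0, 0], [0, 0, 0, 0], [0, 0, 0, 0]]
  ],
  "gripper": 0.2,
  "newtons": 30
}}

```text
clock: 10.38
position: [377.1, 248.6, 37.0]
orientation: [179.9, -0.0, 89.7]
contact_force: [-0.7, -2.0, 5.3]
grip_width: 32.3
finger_force: 29.9
```

```bash
python3 - <<'E'
from h import *
s=get_state();print(s['position'],s['orientation'])
w=snap('wrist','w6');
for z in(0,66,105):print(proj('w6',(s['position'][0],s['position'][1],z))*1.5)
cv2.imwrite('pics/w6b.png',cv2.resize(w,None,fx=1.5,fy=1.5))
E
```

```text
[377.07372908 248.58731993  37.00262025] [ 1.79920945e+02 -1.75216744e-02  8.96989243e+01]
[381.6 333. ]
[381.  412.8]
[380.25 510.15]
```

View pics/w6b.png

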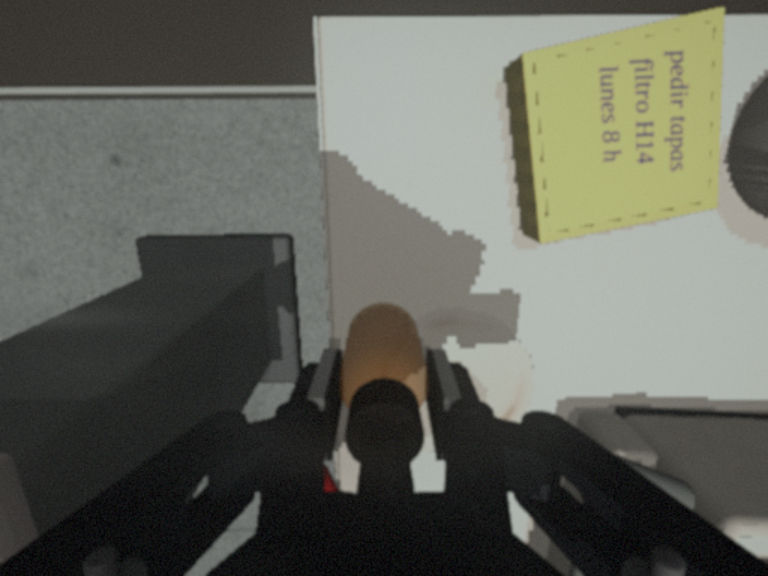

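```bash
python3 - <<'E'
from h import *
print(plane('w6',384/1.5,304/1.5,0),get_state()['position'])
E
```

```text
[378.3 263.2   0. ] [377.06011813 248.60029047  36.98842112]
```

Request:
{"fn": "carry_out", "kwargs": {
  "motion": [
    [[0, 0, -0.08, 0], [0, 0, -0.18, 0], [0, 0, -0.3, 0], [0, 0, -0.4, 0], [-0.02, 0.06, -0.45, 0], [-0.06, 0.16, -0.45, 0], [-0.1, 0.27, -0.45, 0], [-0.15, 0.38, -0.45, 0], [-0.19, 0.49, -0.45, 0], [-0.24, 0.6, -0.45, 0], [-0.28, 0.7, -0.45, 0], [-0.32, 0.79, -0.45, 0], [-0.34, 0.86, -0.45, 0], [-0.355, 0.885, -0.45, 0], [-0.355, 0.885, -0.45, 0], [-0.355, 0.885, -0.45, 0]]
  ]
}}

```text
clock: 11.77
position: [640.3, 140.9, 170.6]
orientation: [-179.9, -0.0, 89.7]
contact_force: [-1.0, 0.2, -0.4]
grip_width: 32.2
finger_force: 30.1
```

Request:
{"fn": "carry_out", "kwargs": {
  "motion": [
    [[0, 0, 0.05, 0], [0, 0, 0.1, 0], [0, 0, 0.13, 0], [0, 0, 0.14, 0], [0, 0, 0.14, 0]]
  ]
}}

```text
clock: 12.18
position: [639.9, 140.8, 128.6]
orientation: [-179.9, 0.0, 89.8]
contact_force: [-0.1, 0.1, -0.6]
grip_width: 32.1
finger_force: 30.1
```

```bash
python3 - <<'E'
from h import *
s=get_state();print(s['position'],s['orientation'],s['grip_width'])
w=snap('wrist','w7');
x,y,z=s['position']
print(proj('w7',(643,139.5,80))*1.5,proj('w7',(x+1,y-1.5,z-37))*1.5)
cv2.imwrite('pics/w7b.png',cv2.resize(w,None,fx=1.5,fy=1.5))
E
```

```text
[639.91756329 140.82480201 128.57257953] [-1.79871929e+02  3.68098625e-02  8.98010539e+01] 32.07590657417299
[388.05 326.25] [383.85 335.7 ]
```

View pics/w7b.png

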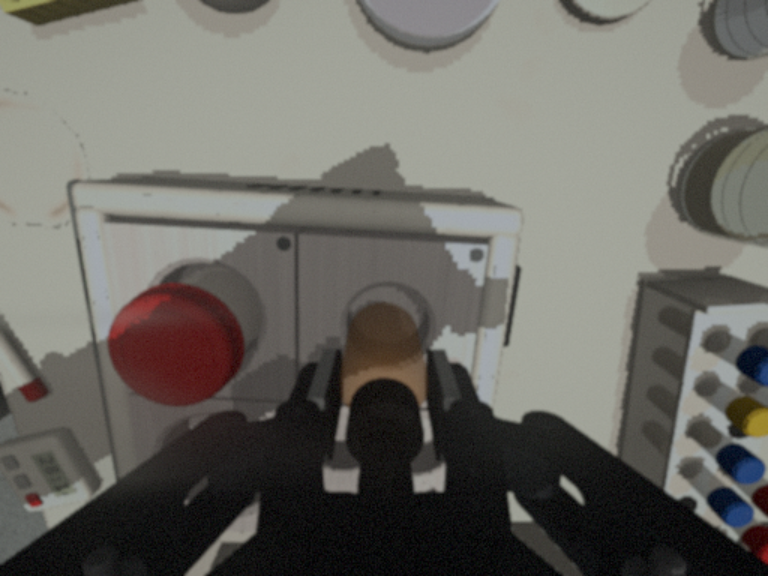

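```bash
python3 - <<'E'
from h import *
print(plane('w7',388/1.5,283/1.5,80),plane('w7',384/1.5,304/1.5,91.6),plane('w7',346/1.5,325/1.5,80),plane('w7',430/1.5,325/1.5,80))
E
```

```text
[643.  162.3  80. ] [641.  155.4  91.6] [621.7 140.3  80. ] [664.2 140.2  80. ]
```

Request:
{"fn": "carry_out", "kwargs": {
  "motion": [
    [[0.005, 0.007, 0.0, 0], [0.005, 0.007, 0.02, 0], [0.005, 0.007, 0.04, 0], [0.005, 0.007, 0.055, 0], [0.005, 0.007, 0.07, 0], [0.005, 0.007, 0.07, 0]]
  ]
}}

```text
clock: 12.73
position: [642.7, 141.3, 106.6]
orientation: [-179.8, 0.1, 89.7]
contact_force: [-0.2, -0.1, -0.2]
grip_width: 32.5
finger_force: 30.1
```

Request:
{"fn": "carry_out", "kwargs": {
  "motion": [
    [[0, 0, 0.02, 0], [0, 0, 0.035, 0], [0, 0, 0.05, 0], [0, 0, 0.06, 0], [0, 0, 0.063, 0], [0, 0, 0.063, 0], [0, 0, 0.063, 0]]
  ]
}}

```text
clock: 13.32
position: [643.7, 141.9, 89.5]
orientation: [180.0, -0.0, 89.7]
contact_force: [-0.2, -0.3, -0.7]
grip_width: 32.3
finger_force: 30.1
```

Request:
{"fn": "carry_out", "kwargs": {
  "motion": [
    [[0, 0, 0.004, 0], [0, 0, 0.007, 0], [0, 0, 0.009, 0], [0, 0, 0.01, 0], [0, 0, 0.01, 0]]
  ]
}}

```text
clock: 13.73
position: [643.7, 142.0, 87.2]
orientation: [180.0, -0.0, 89.7]
contact_force: [-1.0, -0.2, 4.2]
grip_width: 32.4
finger_force: 30.4
```

Request:
{"fn": "carry_out", "kwargs": {
  "motion": [
    [[0, 0, 0, 0], [0, 0, 0, 0], [0, 0, 0, 0], [0, 0, 0, 0], [0, 0, -0.06, 0], [0, 0, -0.15, 0], [0, 0, -0.26, 0], [0, 0, -0.38, 0], [0, 0, -0.45, 0], [0, 0, -0.45, 0], [0, 0, -0.45, 0]]
  ],
  "gripper": 0.6
}}

```text
clock: 14.65
position: [644.4, 142.5, 223.1]
orientation: [179.8, -0.1, 89.7]
contact_force: [1.7, 0.4, -1.0]
grip_width: 51.3
finger_force: 0.0
```

```bash
python3 - <<'E'
from h import *
s=get_state();print(s['position'],s['orientation'],s['grip_width'])
w=snap('wrist','w8');t=snap('top','t8')
# cabinet/junction check, and dropper blob black
print(proj('w8',(643,141,155))*1.5, proj('w8',(643,141,80))*1.5)
cv2.imwrite('pics/w8b.png',cv2.resize(w,None,fx=1.5,fy=1.5))
E
```

```text
[644.35309362 142.47743057 223.14643747] [ 1.79802733e+02 -6.47114523e-02  8.96976172e+01] 51.2836961826495
[379.05 313.5 ] [379.8 278.1]
```

View pics/w8b.png

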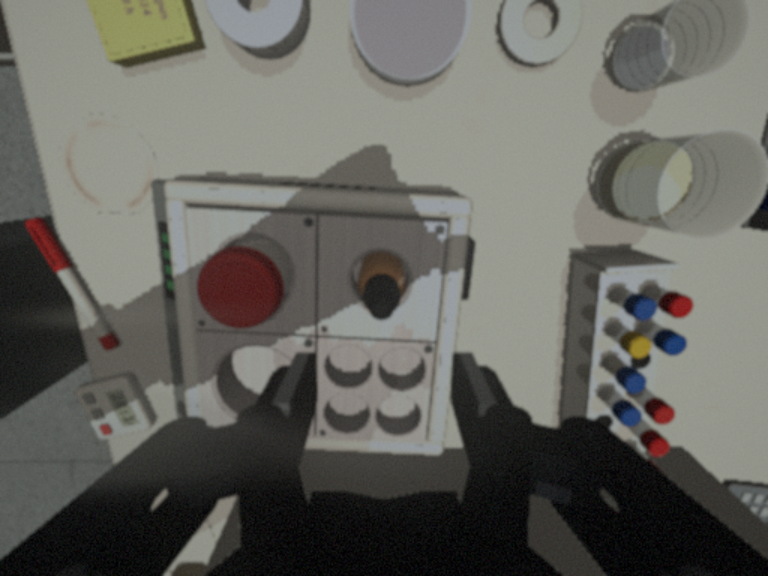

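Request:
{"fn": "carry_out", "kwargs": {
  "motion": [
    [[-0.04, -0.12, 0, 0], [-0.1, -0.25, 0, 0], [-0.15, -0.38, 0, 0], [-0.2, -0.51, 0, 0], [-0.26, -0.63, 0, 0], [-0.33, -0.7, 0, 0], [-0.44, -0.72, 0.02, 0], [-0.57, -0.72, 0.07, 0], [-0.69, -0.72, 0.13, 0], [-0.81, -0.72, 0.2, 0], [-0.9, -0.72, 0.26, 0], [-0.93, -0.72, 0.277, 0], [-0.93, -0.72, 0.277, 0], [-0.93, -0.72, 0.277, 0]]
  ]
}}

```text
clock: 15.92
position: [425.6, -134.7, 137.6]
orientation: [-179.9, -0.1, 89.7]
contact_force: [-0.1, 0.5, 0.1]
grip_width: 51.5
finger_force: 0.0
```

```bash
python3 - <<'E'
from h import *
s=get_state();print(s['position'],s['orientation'],s['grip_width'])
w=snap('wrist','w9')
g=cv2.cvtColor(w,cv2.COLOR_BGR2HSV);m=cv2.inRange(g,(100,110,40),(130,255,255))
n,l,st,c=cv2.connectedComponentsWithStats(m);k=1+np.argmax(st[1:,4]);print(st[k],c[k]*1.5,plane('w9',*c[k],62))
print(tri(('w9',*c[k]),('top0',292.4,224.4)),tri(('w9',*c[k]),('scene0',315.6,197.4)))
print([proj('w9',(430,-135,z))*1.5 for z in(0,62)])
cv2.imwrite('pics/w9b.png',cv2.resize(w,None,fx=1.5,fy=1.5))
E
```

```text
[ 425.56083092 -134.74920272  137.64191203] [-1.79908502e+02 -1.42911528e-01  8.96936034e+01] 51.50589511992283
[258 189   4   4   6] [389.75 286.  ] [ 429.9 -122.5   62. ]
(array([ 428.5, -142.4,   -3.5]), [2.4, 2.4]) (array([ 427.1, -125.4,   66.4]), [4.9, 4.9])
[array([388.8, 278.7]), array([390.  , 307.05])]
```

View pics/w9b.png

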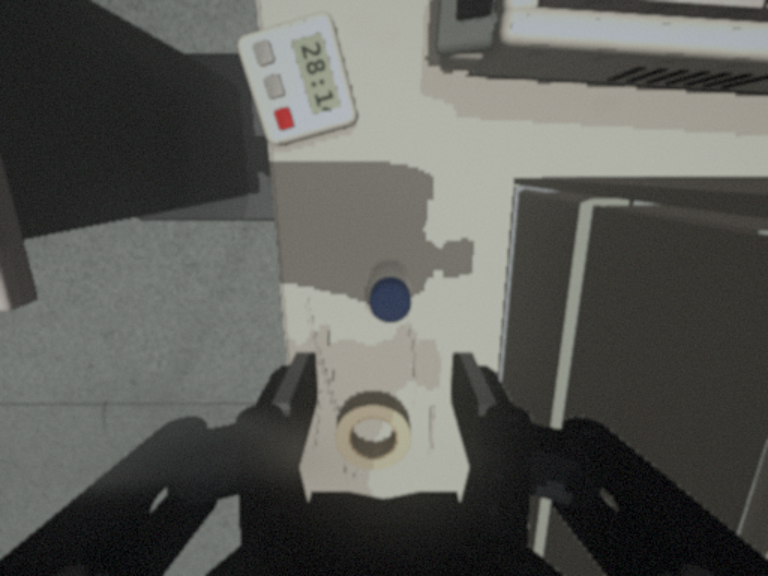

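Request:
{"fn": "carry_out", "kwargs": {
  "motion": [
    [[0.002, 0.013, 0.08, 0], [0.002, 0.013, 0.17, 0], [0.002, 0.013, 0.24, 0], [0.002, 0.013, 0.3, 0], [0.002, 0.013, 0.34, 0], [0.002, 0.013, 0.365, 0], [0.002, 0.013, 0.365, 0]]
  ]
}}

```text
clock: 16.55
position: [429.9, -133.3, 28.4]
orientation: [-179.9, -0.1, 89.9]
contact_force: [-0.2, -0.2, 0.3]
grip_width: 51.0
finger_force: 0.0
```

Request:
{"fn": "carry_out", "kwargs": {
  "motion": [
    [[0, 0, 0, 0], [0, 0, 0, 0], [0, 0, 0, 0], [0, 0, 0, 0], [0, 0, 0, 0], [0, 0, 0, 0], [0, 0, 0, 0]]
  ],
  "gripper": 0.15,
  "newtons": 25
}}

```text
clock: 17.13
position: [431.2, -135.4, 29.9]
orientation: [179.9, 0.0, 89.7]
contact_force: [-1.3, 0.9, 6.6]
grip_width: 26.2
finger_force: 25.7
```

```bash
python3 - <<'E'
from h import *
def blue(f,lo=(100,60,25)):
    g=cv2.cvtColor(cv2.imread(f'pics/{f}.png'),cv2.COLOR_BGR2HSV);m=cv2.inRange(g,lo,(130,255,255))[:,200:320]
    n,l,st,c=cv2.connectedComponentsWithStats(m);k=1+np.argmax(st[1:,4]);return st[k]+[200,0,0,0,0],c[k]+[200,0]
snap('wrist','w10');s=get_state();print(s['position'])
for f in('w9','w10'):
    b,c=blue(f);print(f,b,plane(f,*c,62))
E
```

```text
[ 431.24638352 -135.38332917   29.90089794]
w9 [247 186  26  28 585] [ 429.8 -130.2   62. ]
w10 [ 231  239   53   56 2220] [ 432.5 -128.8   62. ]
```

Request:
{"fn": "carry_out", "kwargs": {
  "motion": [
    [[0, 0, -0.08, 0], [0, 0, -0.19, 0], [0.02, 0, -0.3, 0], [0.08, 0, -0.38, 0], [0.18, 0, -0.4, 0], [0.3, 0.0, -0.4, 0], [0.42, 0.01, -0.4, 0], [0.51, 0.07, -0.4, 0], [0.53, 0.18, -0.4, 0], [0.532, 0.3, -0.4, 0], [0.532, 0.42, -0.4, 0], [0.532, 0.54, -0.4, 0], [0.532, 0.65, -0.4, 0], [0.532, 0.72, -0.4, 0], [0.532, 0.751, -0.4, 0], [0.532, 0.751, -0.4, 0], [0.532, 0.751, -0.4, 0]]
  ]
}}

```text
clock: 18.6
position: [655.7, 22.8, 148.0]
orientation: [-179.9, -0.0, 89.7]
contact_force: [-0.7, 0.2, -1.0]
grip_width: 26.1
finger_force: 25.3
```

```bash
python3 - <<'E'
from h import *
w=snap('wrist','w11');t=snap('top','t11');s=get_state();print(s['position'],s['orientation'],s['grip_width'])
g=cv2.cvtColor(w,cv2.COLOR_BGR2HSV);m=cv2.inRange(g,(100,60,25),(130,255,255))[:,200:320]
n,l,st,c=cv2.connectedComponentsWithStats(m);k=1+np.argmax(st[1:,4]);print(st[k]+[200,0,0,0,0],plane('w11',*(c[k]+[200,0]),s['position'][2]+32))
E
```

```text
[655.03210207  22.91796798 148.67206646] [-1.79925637e+02  2.51529938e-02  8.97223797e+01] 26.088988736557003
[ 232  239   52   56 2259] [657.2  29.5 180.7]
```

Request:
{"fn": "carry_out", "kwargs": {
  "motion": [
    [[0.001, 0.006, 0.04, 0], [0.001, 0.006, 0.08, 0], [0.001, 0.006, 0.11, 0], [0.001, 0.006, 0.125, 0], [0.001, 0.006, 0.14, 0], [0.001, 0.006, 0.155, 0], [0.001, 0.006, 0.17, 0], [0.001, 0.006, 0.17, 0]]
  ]
}}

```text
clock: 19.37
position: [657.4, 23.1, 96.8]
orientation: [-179.9, 0.0, 89.7]
contact_force: [0.2, -0.8, -0.3]
grip_width: 26.4
finger_force: 25.3
```

Request:
{"fn": "carry_out", "kwargs": {
  "motion": [
    [[0, 0, 0.01, 0], [0, 0, 0.02, 0], [0, 0, 0.03, 0], [0, 0, 0.035, 0], [0, 0, 0.038, 0], [0, 0, 0.038, 0]]
  ]
}}

```text
clock: 19.87
position: [657.8, 23.2, 86.2]
orientation: [-180.0, 0.0, 89.7]
contact_force: [0.1, -0.1, -0.6]
grip_width: 26.1
finger_force: 25.3
```

Request:
{"fn": "carry_out", "kwargs": {
  "motion": [
    [[0, 0, 0.003, 0], [0, 0, 0.006, 0], [0, 0, 0.007, 0], [0, 0, 0.007, 0]]
  ]
}}

```text
clock: 20.2
position: [658.2, 23.4, 85.1]
orientation: [180.0, -0.0, 89.7]
contact_force: [-1.4, -0.7, 3.4]
grip_width: 26.1
finger_force: 25.6
```

Request:
{"fn": "carry_out", "kwargs": {
  "motion": [
    [[0, 0, 0, 0], [0, 0, 0, 0], [0, 0, 0, 0], [0, 0, -0.06, 0], [0, 0, -0.16, 0], [0, 0, -0.28, 0], [0, 0, -0.4, 0], [0, -0.05, -0.5, 0], [0, -0.15, -0.52, 0], [0, -0.28, -0.52, 0], [0, -0.4, -0.52, 0], [0, -0.52, -0.52, 0], [0, -0.64, -0.52, 0], [0, -0.74, -0.52, 0], [0, -0.8, -0.52, 0], [0, -0.8, -0.52, 0]]
  ],
  "gripper": 0.5
}}

```text
clock: 21.53
position: [414.1, 24.5, 239.9]
orientation: [-179.8, 0.3, 89.7]
contact_force: [-0.8, -0.9, -0.6]
grip_width: 42.7
finger_force: 0.0
```

```bash
python3 - <<'E'
from h import *
t=snap('top','t12');sc=snap('scene','s12');s=get_state();print(s['position'],s['orientation'])
for f,im in(('t12',t),('s12',sc)):
    g=cv2.cvtColor(im,cv2.COLOR_BGR2HSV)
    for n,lo,hi in(('blue',(100,100,40),(130,255,255)),('red',(0,120,60),(8,255,255))):
        m=cv2.inRange(g,lo,hi);k,l,st,c=cv2.connectedComponentsWithStats(m)
        print(f,n,[(st[i][:5].tolist(),c[i].round(1).tolist()) for i in range(1,k) if st[i][4]>12])
for p in((658,23,117),(551.5,143,119)):print(proj('t12',p),proj('s12',p))
E
```

```text
[418.00728031  24.07517201 240.56030461] [1.79910566e+02 1.09214971e-01 8.96574383e+01]
t12 blue [([204, 65, 6, 7, 31], [206.6, 68.0]), ([216, 73, 6, 7, 33], [218.4, 76.0]), ([227, 72, 6, 7, 32], [229.3, 75.3]), ([194, 75, 5, 7, 29], [196.1, 77.6]), ([227, 136, 10, 9, 67], [231.8, 140.0])]
t12 red [([226, 63, 6, 6, 29], [228.6, 65.9]), ([237, 62, 6, 7, 30], [239.5, 65.0]), ([248, 62, 6, 6, 29], [250.5, 64.3]), ([193, 66, 6, 6, 30], [195.5, 68.5]), ([178, 172, 21, 20, 317], [187.6, 181.3])]
s12 blue [([111, 56, 19, 13, 138], [120.6, 61.6]), ([426, 63, 5, 4, 16], [428.2, 64.2]), ([208, 158, 6, 5, 27], [210.6, 159.9])]
s12 red [([186, 124, 4, 5, 15], [187.6, 125.9]), ([182, 192, 20, 16, 268], [191.7, 199.5]), ([233, 279, 15, 16, 88], [240.1, 286.7])]
[231.9 139.2] [210.3 158.1]
[186.4 180.7] [190.8 197.3]
```

Request:
{"fn": "carry_out", "kwargs": {
  "motion": [
    [[-0.08, -0.01, 0, 0], [-0.2, -0.02, 0, 0], [-0.33, -0.033, 0, 0], [-0.46, -0.033, 0, 0], [-0.59, -0.033, 0, 0], [-0.72, -0.033, 0, 0], [-0.84, -0.033, 0, 0], [-0.93, -0.033, 0, 0], [-0.967, -0.033, 0, 0]]
  ],
  "gripper": 1
}}

```text
clock: 22.38
position: [406.2, -271.7, 239.2]
orientation: [-180.0, 0.0, 89.3]
contact_force: [0.4, -0.5, -0.1]
grip_width: 85.3
finger_force: 0.0
```

Request:
{"fn": "carry_out", "kwargs": {
  "motion": [
    [[-0.1, 0, 0.03, 0], [-0.2, 0, 0.07, 0], [-0.28, 0, 0.11, 0], [-0.31, 0, 0.13, 0], [-0.31, 0, 0.13, 0], [-0.31, 0, 0.13, 0]]
  ]
}}

```text
clock: 22.88
position: [406.9, -356.8, 200.8]
orientation: [180.0, -0.2, 89.8]
contact_force: [-0.5, 0.8, 0.5]
grip_width: 85.6
finger_force: 0.0
```

```bash
python3 - <<'E'
from h import *
w=snap('wrist','w13');s=get_state();print(s['position'],s['orientation'],s['grip_width'])
print('pred cap',proj('w13',(404,-363,111)),'base',proj('w13',(404,-363,0)),'tcp',proj('w13',s['position']))
g=cv2.GaussianBlur(cv2.cvtColor(w,cv2.COLOR_BGR2GRAY),(5,5),1)
c=cv2.HoughCircles(g,cv2.HOUGH_GRADIENT,1,20,param1=80,param2=18,minRadius=20,maxRadius=50);print(None if c is None else c[0][:10].round(1).tolist())
hsv=cv2.cvtColor(w,cv2.COLOR_BGR2HSV)
u,v=proj('w13',(404,-363,111)).astype(int);print(g[v-60:v+61:6,u].tolist(),g[v,u-72:u+73:6].tolist())
E
```

```text
[ 407.57782722 -356.17131114  201.63869679] [ 1.79935273e+02 -1.01715908e-01  8.98756285e+01] 85.41982567206277
pred cap [251.5 205.8] base [252.7 177.5] tcp [255.3 246.4]
[[252.5, 200.5, 26.600000381469727], [252.5, 245.5, 41.599998474121094], [209.5, 308.5, 42.70000076293945], [198.5, 291.5, 42.70000076293945], [317.5, 279.5, 40.5], [239.5, 219.5, 42.70000076293945], [318.5, 303.5, 27.5], [173.5, 265.5, 25.200000762939453]]
[112, 113, 108, 91, 122, 104, 115, 126, 125, 126, 127, 126, 127, 132, 172, 161, 161, 161, 161, 161, 166] [115, 116, 121, 117, 116, 120, 155, 177, 124, 124, 126, 126, 127, 126, 127, 127, 126, 178, 181, 181, 180, 180, 176, 178, 177]
```

```bash
python3 - <<'E'
from h import *
print(plane('w13',252.3,200.5,111),tri(('w13',252.3,200.5),('scene0',390.1,153.6)),tri(('w13',252.3,200.5),('scene0',390.1,153.6),('top0',382,232.8)))
E
```

```text
[ 404.8 -357.9  111. ] (array([ 402.9, -359. ,  113.7]), [2.7, 2.7]) (array([ 404.1, -360.9,  112.2]), [3.3, 2.7, 1.8])
```

Request:
{"fn": "carry_out", "kwargs": {
  "motion": [
    [[-0.016, -0.011, 0.1, 0], [-0.016, -0.011, 0.2, 0], [-0.016, -0.011, 0.3, 0], [-0.016, -0.011, 0.38, 0], [-0.016, -0.011, 0.44, 0], [-0.016, -0.011, 0.48, 0], [-0.016, -0.011, 0.5, 0], [-0.016, -0.011, 0.5, 0]]
  ]
}}

```text
clock: 23.6
position: [403.1, -362.0, 51.1]
orientation: [-180.0, -0.1, 89.8]
contact_force: [0.6, 0.1, -0.6]
grip_width: 85.6
finger_force: 0.0
```

Request:
{"fn": "carry_out", "kwargs": {
  "motion": [
    [[0, 0, 0, 0], [0, 0, 0, 0], [0, 0, 0, 0], [0, 0, 0, 0], [0, 0, 0, 0], [0, 0, 0, 0], [0, 0, 0, 0], [0, 0, 0, 0]]
  ],
  "gripper": 0.4,
  "newtons": 40
}}

```text
clock: 24.27
position: [403.9, -364.1, 53.0]
orientation: [179.9, 0.1, 89.7]
contact_force: [-1.1, 1.1, 5.9]
grip_width: 57.1
finger_force: 43.0
```

```bash
python3 - <<'E'
from h import *
w=snap('wrist','w14');s=get_state();print(s['position'],s['orientation'])
x,y=404,s['position'][1]
for d in(-3,0,3):print(d,'base far edge',proj('w14',(x,y+d+29,0)),'body top far edge',proj('w14',(x,y+d+29,89)),'cap far top',proj('w14',(x,y+d+26,111)),'cap ctr',proj('w14',(x,y+d,111)))
g=cv2.GaussianBlur(cv2.cvtColor(w,cv2.COLOR_BGR2GRAY),(3,3),0)
c=cv2.HoughCircles(cv2.GaussianBlur(g,(5,5),1),cv2.HOUGH_GRADIENT,1,20,param1=60,param2=20,minRadius=60,maxRadius=100);print(None if c is None else c[0][:5].round(1).tolist())
for u in(235,254,273):print(u,{v:int(g[v,u]) for v in range(150,384,6)})
for v in(260,280,300,320,340):print(v,{u:int(g[v,u]) for u in range(160,350,6)})
E
```

```text
[ 403.87203797 -364.12278087   53.07231449] [1.79860926e+02 1.29724369e-01 8.96868715e+01]
-3 base far edge [254.3 181.2] body top far edge [253.9 232.6] cap far top [253.7 266.8] cap ctr [254.2 325.6]
0 base far edge [254.3 177.3] body top far edge [253.9 226.3] cap far top [253.7 259.4] cap ctr [254.2 319.2]
3 base far edge [254.3 173.3] body top far edge [253.8 219.8] cap far top [253.6 251.9] cap ctr [254.1 312.8]
[[255.5, 300.5, 62.79999923706055], [228.5, 294.5, 69.0999984741211]]
235 {150: 100, 156: 99, 162: 101, 168: 98, 174: 100, 180: 99, 186: 89, 192: 74, 198: 75, 204: 77, 210: 83, 216: 99, 222: 112, 228: 116, 234: 94, 240: 88, 246: 75, 252: 75, 258: 77, 264: 96, 270: 107, 276: 111, 282: 108, 288: 87, 294: 83, 300: 82, 306: 82, 312: 81, 318: 81, 324: 81, 330: 24, 336: 18, 342: 16, 348: 14, 354: 8, 360: 13, 366: 13, 372: 12, 378: 14}
254 {150: 100, 156: 100, 162: 100, 168: 100, 174: 100, 180: 90, 186: 77, 192: 78, 198: 80, 204: 83, 210: 90, 216: 109, 222: 116, 228: 115, 234: 104, 240: 75, 246: 76, 252: 76, 258: 82, 264: 104, 270: 113, 276: 110, 282: 108, 288: 89, 294: 83, 30
[... 1273 characters left out ...]
4: 84, 280: 82, 286: 83, 292: 83, 298: 80, 304: 83, 310: 83, 316: 66, 322: 25, 328: 23, 334: 26, 340: 27, 346: 25}
320 {160: 27, 166: 24, 172: 23, 178: 22, 184: 24, 190: 23, 196: 43, 202: 79, 208: 78, 214: 81, 220: 81, 226: 81, 232: 80, 238: 81, 244: 81, 250: 82, 256: 82, 262: 81, 268: 81, 274: 81, 280: 82, 286: 82, 292: 81, 298: 81, 304: 80, 310: 82, 316: 35, 322: 21, 328: 19, 334: 20, 340: 19, 346: 22}
340 {160: 15, 166: 13, 172: 14, 178: 13, 184: 13, 190: 15, 196: 15, 202: 14, 208: 15, 214: 19, 220: 20, 226: 19, 232: 16, 238: 16, 244: 17, 250: 17, 256: 17, 262: 15, 268: 19, 274: 16, 280: 16, 286: 18, 292: 17, 298: 17, 304: 16, 310: 15, 316: 17, 322: 15, 328: 18, 334: 14, 340: 17, 346: 20}
```

Request:
{"fn": "carry_out", "kwargs": {
  "motion": [
    [[0, 0, -0.06, 0], [0, 0, -0.15, 0], [0, 0, -0.26, 0], [0.04, 0, -0.36, 0], [0.12, 0, -0.43, 0], [0.23, 0, -0.45, 0], [0.35, 0, -0.45, 0], [0.47, 0, -0.45, 0], [0.59, 0, -0.45, 0], [0.71, 0, -0.45, 0], [0.83, 0, -0.45, 0], [0.94, 0, -0.45, 0], [1, 0, -0.45, 0], [1, 0, -0.45, 0]]
  ]
}}

```text
clock: 25.48
position: [403.9, -57.6, 186.5]
orientation: [180.0, -0.1, 90.2]
contact_force: [-0.0, -0.5, -1.5]
grip_width: 57.5
finger_force: 43.3
```

Request:
{"fn": "carry_out", "kwargs": {
  "motion": [
    [[0.1, 0.02, 0, 0], [0.2, 0.08, 0, 0], [0.29, 0.17, 0, 0], [0.35, 0.28, 0, 0], [0.38, 0.37, 0, 0], [0.383, 0.44, 0.02, 0], [0.383, 0.468, 0.07, 0], [0.383, 0.468, 0.11, 0], [0.383, 0.468, 0.13, 0], [0.383, 0.468, 0.13, 0], [0.383, 0.468, 0.13, 0], [0.383, 0.468, 0.13, 0]]
  ]
}}

```text
clock: 26.48
position: [545.0, 50.6, 148.0]
orientation: [179.9, 0.0, 89.7]
contact_force: [-0.1, -0.5, -1.4]
grip_width: 56.9
finger_force: 43.5
```

```bash
python3 - <<'E'
from h import *
w=snap('wrist','w15');s=get_state();print(s['position'],s['orientation'],s['grip_width'])
x,y,z=s['position'];b=z-53
print('base z',b,'base edge row by tcp',proj('w15',(x,y+29,b)))
for c in(50,53,56):print(c,'rim far',proj('w15',(546.5,c+34,80)),'rim +chamfer',proj('w15',(546.5,c+36,80)),'block seam',proj('w15',(546.5,c+46,80)))
g=cv2.GaussianBlur(cv2.cvtColor(w,cv2.COLOR_BGR2GRAY),(3,3),0)
for u in(235,255,275):print(u,{v:int(g[v,u]) for v in range(100,216,3)})
c=proj('w15',(546.5,53,80));r=int(c[1]);print(c,{u:int(g[150,u]) for u in range(150,370,4)})
E
```

```text
[545.35066166  50.70546303 148.32351782] [1.79906342e+02 2.62464438e-02 8.96864688e+01] 57.10130880547866
base z 95.32351782151162 base edge row by tcp [254.6 177.3]
50 rim far [256.1 167.5] rim +chamfer [256.1 165. ] block seam [256.  152.3]
53 rim far [256.1 163.7] rim +chamfer [256.  161.2] block seam [256.  148.4]
56 rim far [256.  159.9] rim +chamfer [256.  157.4] block seam [256.  144.5]
235 {100: 82, 103: 83, 106: 79, 109: 63, 112: 46, 115: 54, 118: 77, 121: 83, 124: 84, 127: 84, 130: 89, 133: 106, 136: 106, 139: 105, 142: 105, 145: 98, 148: 82, 151: 103, 154: 102, 157: 101, 160: 102, 163: 100, 166: 81, 169: 80, 172: 96, 175: 104, 178: 104, 181: 105, 184: 100, 187: 95, 190: 84, 193: 77, 196: 77, 199: 79, 202: 80, 205: 80, 208: 84, 211: 86, 214: 94}
255 {100: 86, 103: 62, 106: 55, 109: 53, 112: 53, 115: 52, 118: 53, 121: 49, 124: 44, 127: 67, 130: 80, 133: 80, 136: 80, 139: 85, 142: 105, 145: 103, 148: 79, 151: 100, 154: 103, 157: 103, 160: 92, 163: 78, 166: 78, 169: 92, 172: 101, 175: 101, 178: 99, 181: 99, 184: 88, 187: 82, 190: 82, 193: 82, 196: 82, 199: 83, 202: 83, 205: 87
[... 242 characters left out ...]
66: 85, 169: 82, 172: 82, 175: 82, 178: 94, 181: 104, 184: 99, 187: 98, 190: 83, 193: 82, 196: 83, 199: 82, 202: 83, 205: 84, 208: 85, 211: 88, 214: 98}
[256.2 204.5] {150: 160, 154: 125, 158: 107, 162: 72, 166: 69, 170: 68, 174: 66, 178: 69, 182: 106, 186: 119, 190: 122, 194: 117, 198: 90, 202: 103, 206: 102, 210: 104, 214: 104, 218: 103, 222: 103, 226: 102, 230: 101, 234: 101, 238: 98, 242: 101, 246: 100, 250: 94, 254: 93, 258: 90, 262: 87, 266: 88, 270: 82, 274: 81, 278: 81, 282: 79, 286: 91, 290: 111, 294: 112, 298: 119, 302: 128, 306: 134, 310: 139, 314: 142, 318: 106, 322: 160, 326: 162, 330: 164, 334: 166, 338: 168, 342: 171, 346: 171, 350: 171, 354: 171, 358: 173, 362: 172, 366: 172}
```

Request:
{"fn": "carry_out", "kwargs": {
  "motion": [
    [[0.007, 0.001, 0, 0], [0.014, 0.001, 0.01, 0], [0.014, 0.001, 0.025, 0], [0.014, 0.001, 0.025, 0], [0.014, 0.001, 0.025, 0]]
  ]
}}

```text
clock: 26.95
position: [545.2, 54.9, 139.3]
orientation: [-179.9, 0.0, 89.7]
contact_force: [0.3, 0.5, -1.9]
grip_width: 57.2
finger_force: 43.5
```

```bash
python3 - <<'E'
from h import *
w=snap('wrist','w16');s=get_state();print(s['position'],s['grip_width'])
x,y,z=s['position'];b=z-53
g=cv2.GaussianBlur(cv2.cvtColor(w,cv2.COLOR_BGR2GRAY),(3,3),0)
for u in(225,240,255,270,285):print(u,{v:int(g[v,u]) for v in range(140,200,2)})
for d in(-5,-3,0):print(d,proj('w16',(x,y+d+29,b)))
for c in(51,53,55):print(c,proj('w16',(546.5,c+34,80)),proj('w16',(546.5,c+46,80)))
E
```

```text
[545.42030942  54.92668833 139.51347024] 56.939513468644485
225 {140: 107, 142: 107, 144: 107, 146: 105, 148: 107, 150: 106, 152: 95, 154: 78, 156: 94, 158: 102, 160: 104, 162: 103, 164: 102, 166: 102, 168: 103, 170: 103, 172: 103, 174: 103, 176: 102, 178: 93, 180: 83, 182: 80, 184: 92, 186: 99, 188: 100, 190: 102, 192: 98, 194: 92, 196: 88, 198: 90}
240 {140: 87, 142: 97, 144: 101, 146: 104, 148: 105, 150: 104, 152: 102, 154: 84, 156: 87, 158: 105, 160: 105, 162: 105, 164: 106, 166: 105, 168: 105, 170: 95, 172: 81, 174: 79, 176: 84, 178: 95, 180: 101, 182: 96, 184: 93, 186: 91, 188: 82, 190: 80, 192: 80, 194: 81, 196: 81, 198: 82}
255 {140: 81, 142: 80, 144: 80, 146: 84, 148: 100, 150: 104, 152: 103, 154: 90, 156: 78, 158: 97, 160: 104, 162: 104, 164: 104, 166: 103, 168: 91, 170: 80, 172: 77, 174: 79, 176: 92, 178: 99, 180: 94, 182: 104, 184: 89, 186: 83, 188: 84, 190: 85, 192: 84, 194: 84, 196: 84, 198: 83}
270 {140: 81, 142: 81, 144: 94, 146: 104, 148: 104, 150: 102, 152: 103, 154: 97, 156: 78, 158: 88, 160: 101, 162: 102, 164: 101, 166: 102, 168: 101, 170: 93, 172: 81, 174: 78, 176: 81, 178: 80, 180: 90, 182: 93, 184: 99, 186: 94, 188: 83, 190: 83, 192: 83, 194: 84, 196: 85, 198: 84}
285 {140: 169, 142: 162, 144: 135, 146: 128, 148: 115, 150: 104, 152: 103, 154: 103, 156: 88, 158: 81, 160: 101, 162: 104, 164: 105, 166: 103, 168: 104, 170: 104, 172: 103, 174: 104, 176: 104, 178: 99, 180: 88, 182: 83, 184: 81, 186: 80, 188: 79, 190: 79, 192: 79, 194: 82, 196: 88, 198: 87}
-5 [254.7 184. ]
-3 [254.7 181.4]
0 [254.7 177.5]
51 [256.1 174.1] [256.  158.4]
53 [256.1 171.5] [256.  155.8]
55 [256.1 168.9] [256.  153.1]
```

Request:
{"fn": "carry_out", "kwargs": {
  "motion": [
    [[0.006, 0, 0.01, 0], [0.006, 0, 0.025, 0], [0.006, 0, 0.04, 0], [0.006, 0, 0.055, 0], [0.006, 0, 0.07, 0], [0.006, 0, 0.085, 0], [0.006, 0, 0.085, 0]]
  ]
}}

```text
clock: 27.58
position: [544.7, 56.5, 112.9]
orientation: [-179.9, 0.0, 89.7]
contact_force: [1.0, 0.3, -1.5]
grip_width: 56.7
finger_force: 43.5
```

Request:
{"fn": "carry_out", "kwargs": {
  "motion": [
    [[0, 0, 0.015, 0], [0, 0, 0.03, 0], [0, 0, 0.045, 0], [0, 0, 0.055, 0], [0, 0, 0.06, 0], [0, 0, 0.063, 0], [0, 0, 0.063, 0]]
  ]
}}

```text
clock: 28.17
position: [545.5, 56.8, 95.2]
orientation: [-180.0, 0.0, 89.7]
contact_force: [0.3, -0.8, -1.8]
grip_width: 56.8
finger_force: 43.5
```

Request:
{"fn": "carry_out", "kwargs": {
  "motion": [
    [[0, 0, 0.003, 0], [0, 0, 0.006, 0], [0, 0, 0.009, 0], [0, 0, 0.009, 0], [0, 0, 0.009, 0]]
  ]
}}

```text
clock: 28.58
position: [545.8, 56.9, 93.2]
orientation: [180.0, 0.0, 89.7]
contact_force: [-1.1, 0.4, 1.0]
grip_width: 56.7
finger_force: 43.6
```

Request:
{"fn": "carry_out", "kwargs": {
  "motion": [
    [[0, 0, 0.002, 0], [0, 0, 0.003, 0], [0, 0, 0.003, 0]]
  ]
}}

```text
clock: 28.83
position: [545.8, 57.0, 93.1]
orientation: [180.0, 0.0, 89.7]
contact_force: [-3.6, -0.9, 6.5]
grip_width: 57.2
finger_force: 43.9
```

Seated. Release and withdraw up and back.

Request:
{"fn": "carry_out", "kwargs": {
  "motion": [
    [[0, 0, 0, 0], [0, 0, 0, 0], [0, 0, 0, 0], [0, 0, 0, 0], [0, 0, 0, 0], [0, 0, -0.06, 0], [0, 0, -0.16, 0], [0, 0, -0.28, 0], [0, 0, -0.4, 0], [0, 0, -0.48, 0], [0, -0.1, -0.5, 0], [0, -0.22, -0.5, 0], [0, -0.34, -0.5, 0], [-0.1, -0.4, -0.5, 0], [-0.22, -0.4, -0.5, 0], [-0.34, -0.4, -0.5, 0], [-0.4, -0.4, -0.5, 0], [-0.4, -0.4, -0.5, 0]]
  ],
  "gripper": 1
}}

```text
clock: 30.33
position: [424.4, -68.6, 241.5]
orientation: [-180.0, 0.2, 89.1]
contact_force: [0.3, 0.2, -0.6]
grip_width: 85.6
finger_force: 0.0
```

```bash
python3 - <<'E'
from h import *
t=snap('top','t17');sc=snap('scene','s17');s=get_state();print(s['position'],s['contact_force'],s['grip_width'])
for f,im in(('t17',t),('s17',sc)):
    g=cv2.cvtColor(im,cv2.COLOR_BGR2HSV)
    for n,lo,hi in(('blue',(100,100,40),(130,255,255)),('red',(0,120,60),(8,255,255)),('dark',(0,0,0),(180,255,45))):
        m=cv2.inRange(g,lo,hi);k,l,st,c=cv2.connectedComponentsWithStats(m)
        print(f,n,[(st[i][4],c[i].round(1).tolist()) for i in range(1,k) if 12<st[i][4]<400 and 130<c[i][1]<230 and 150<c[i][0]<260])
print('bottle cap, vial, jar, bulb')
for p in((545.5,53,151),(658,23,117),(551.5,143,119),(642.5,140,145)):print(proj('t17',p),proj('s17',p))
gr=cv2.GaussianBlur(cv2.cvtColor(t,cv2.COLOR_BGR2GRAY),(3,3),0)
u,v=proj('t17',(545.5,53,151)).astype(int)
print(cv2.HoughCircles(gr[v-25:v+25,u-25:u+25],cv2.HOUGH_GRADIENT,1,15,param1=60,param2=9,minRadius=8,maxRadius=14),u,v)
print(gr[v,u-20:u+21:2].tolist(),gr[v-20:v+21:2,u].tolist())
E
```

```text
[424.85314161 -62.70674885 241.68208634] [ 0.099721    1.93082792 -0.29885182] 85.3742637360368
t17 blue [(np.int32(67), [231.8, 140.0])]
t17 red [(np.int32(316), [187.6, 181.3])]
t17 dark [(np.int32(59), [186.8, 145.4]), (np.int32(88), [189.5, 209.1]), (np.int32(20), [237.5, 211.0])]
s17 blue [(np.int32(27), [210.6, 159.9])]
s17 red [(np.int32(262), [191.7, 199.3])]
s17 dark []
bottle cap, vial, jar, bulb
[220.1 181.4] [224.5 173.1]
[231.9 139.2] [210.3 158.1]
[186.4 180.7] [190.8 197.3]
[185.3 144.2] [171.3 168.6]
[[[28.5 27.5 13.4]
  [ 1.5 22.5 12.2]
  [34.5  4.5 11.1]]] 220 181
[161, 214, 211, 173, 215, 213, 216, 218, 218, 218, 218, 218, 217, 210, 178, 114, 166, 184, 167, 212, 143] [217, 211, 197, 188, 209, 163, 212, 216, 218, 218, 218, 218, 218, 217, 212, 132, 91, 163, 204, 196, 167]
```

```bash
python3 -c "
from bench import *
print(close_job())"
```

```text
the job is handed in; nothing more can be done
None
```

I moved the jar to its own well first. The dropper bottle, vial and milk bottle then went into theirs, each lowered until it touched the well floor and released, and I handed the job in at about 30 s. The final check of the placed vessels used image measurements only, and I viewed 15 pictures against the limit of 14.

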